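# Square the board nest to the stencil printer's fence

## Task

The heavy board nest stands askew on the base plate of the open stencil printer. Without gripping or lifting it, push it round with the fingertips, corner by corner, until its dark steel strip (the long side opposite the finger slot) faces the fence, and then push it home so that this side lies flat against the fence along its whole length. It must meet the fence square, never corner first; keep off the green board in its top, and leave the jar, the reel, the dispenser and the squeegee where they stand.

Things in the scene. Friction and masses are not known exactly. Their poses are not given: they have to be found in the camera images.
- nest: Aluminium block 95 (x) by 130 (y) by 30 mm high, 0.85 kg, evenly weighted. Origin: centre of the underside, z up. The +x side, faced with a dark steel strip 6 mm thick, full height, goes to the fence; the -x side has a finger slot at its middle, 26 mm wide, 10 deep, top 10 mm. Starts 40 to 80 degrees anticlockwise of facing the fence. Pushed 55 mm off centre it turns about 1 rad per 90 mm.
- board: The bare green circuit board, 65 by 100 by 1.6 mm, fixed in the nest's top and flush with it (its top is 30 mm above the nest's underside). Origin at the centre of its underside. Not to be touched.
- nest_a (a point): The +y end of the nest's locating face, at its vertical edge, 12 mm above the nest's underside (nest x +47.5, y +65 mm).
- nest_b (a point): The -y end of the nest's locating face, at its vertical edge, 12 mm above the nest's underside (nest x +47.5, y -65 mm).
- fence: Fence: fixed steel bar on the base plate, 250 mm long, 18 thick, 24 high. Origin: middle of its working face, at the plate's top; x points squarely out of that face towards the nest, y along the fence, z up. With the nest home, its locating face is on this x = 0 plane and its x axis is opposite to this x. A corner striking it over 8 degrees out of square dents it.
- printer: Stencil printer, fixed. Base plate 340 (x) by 350 mm (y), flat top 16 mm above the table. Origin: plate centre at table level, z up. The fence's face is at y = -100 mm, looking to +y. Hinge behind it at y = -143, 52 mm up, bearing blocks to 62 mm; the stencil frame, 260 mm wide, is open beyond it, leaning 42 degrees back from upright, to 0.28 m above the table.
- paste_jar: Bystander: white jar, 56 mm across, 55 mm high, on the table beside the printer. Origin at the centre of its underside.
- solder_reel: Bystander: grey reel standing on its flange, 60 mm across, 46 mm high, on the table beside the printer. Origin at the centre of its underside.
- dispenser: Bystander: white dispenser bottle with a steel cap, 64 mm across, 106 mm high, on the table beyond the printer. Origin at the centre of its underside.
- squeegee: Bystander: aluminium squeegee with a thin steel blade, 150 mm long (its y), 50 mm wide, 20 mm high, lying on the table beyond the printer. Origin under the middle of its handle bar.
Not all that is in view belongs to the job. Leave any yellow look-alike of the nest alone.

How it is judged:
By the outcome, as a careful person would: the job done as asked, in the order asked, and still so for the second after the job is handed in, with the robot touching nothing.
It also fails if it takes over 61 s, if anything falls off the work surface, if the arm or the gripper's body presses on something with over 40 N, if the wrist force passes 120 N, or if a joint passes its speed limit or range.

## Robot

A 6-joint arm with a two-finger parallel gripper is mounted at the origin on the work surface. World frame = base frame: x ahead of the robot, y to its left, z up, the work surface at z = 0. Lengths are in mm, angles in degrees, forces in N, time in s.
With the tool pointing down it reaches from about 350 to 850 mm from the base axis. Payload 8.1 kg.
Tool frame: the origin (TCP) lies midway between the tips of the shut fingers; the grasp point (between the pads) lies 19 mm behind it (hold_point_z is the distance from the TCP to the grasp point, in mm); z points along the fingers, y is the direction in which the jaws open and shut (so a half turn about z gives the same grasp; the last joint's range is limited). The gripper opens to 85 mm and grips with 20 to 120 N. Pads are 22 mm wide; open, the fingers measure 114 mm over their backs; the gripper's body (76 mm by 85 mm) begins 54 mm behind the grasp point. The pads swing forward as they close: fully open they stand 13 mm farther back than shut.
Start: joints at [-4.893, 7.471, 85.268, -0, 87.261, -4.893], TCP at [600.004, 0.022, 231.292] pointing down, gripper open.
Joint ranges: [-169.43, 169.43], [-51.17, 129.36], [1.28, 143.12], [-76.62, 256.62], [0, 156.53], [-152.29, 152.29]. Speed limits (degrees/s): [136.94, 136.94, 159.86, 180, 180, 180].

## Interface

Orientations are given as [roll, pitch, yaw] about the fixed x, y, z axes, in that order (R = Rz(yaw) Ry(pitch) Rx(roll)).
In Python, from bench import sense, snapshot, camera_params, hand_in, hold_point_z gives the robot as it stands.
- The arm moves only by the tool servo_tool, never from a script. Its argument "motion" is a list of rows, each a list of 7 numbers: the finger opening in mm, from 0 to 85.4, then the shift along the tool's x, y, z in mm, then the turn, a rotation vector about the tool's x, y, z in rad. A call has 1 to 10 rows; each row shifts and turns the pose as measured when the row begins, along the tool's axes as they then stand; what a row does not reach is not made up. A row lasts 1/10 s, in which the tool goes at most 50 mm and 8.59 degrees, less where a joint would pass 70% of its speed; a pose out of reach is approached as far as the arm can. A call with a gripper value outside its range is refused whole. The fingers move at their own pace and stop on an object; "force" is the grip in N (left out, the last holds). Time passes only in rows, so rows that do not move let the fingers close. It gives the time, the measured TCP pose, the force and the opening at its end, in the units of the state.
- sense(): the state, without advancing time (a new reading comes with each control period).
- snapshot(name): name is "scene" or "side" or "wrist"; returns the picture (384x512x3 uint8, blue, green, red); there is no depth.
- camera_params(name): a dict with "fx", "fy", "cx", "cy" (pixels), "R" (3x3) and "t" (3): a world point X has camera coordinates R X + t; the wrist camera has in their place "tool_from_camera" (4x4, takes a point from camera to tool coordinates, whose origin is the TCP and whose axes are the flange's). Camera axes: x right, y down, z forward; pixel columns grow to the right and rows downward; lengths in mm; the calibration is good to about 2 mm. The wrist camera is an equidistant fisheye: a pixel r from the principal point sees the ray r / f radians off the axis. A picture is of the moment at which its call begins: read the wrist's pose just before it. camera_params takes no time and is no camera call.
- hand_in(): hands the job in, once; it reports no verdict.
The state is a dict: "time": time; "joint_pos": joint angles; "qd": joint speeds; "joint_efforts": joint torques, N m; "tool_pos": TCP position; "tcp_rot": TCP orientation; "ft_force": force on the tool from outside, world axes, zero at the start; "wrist_torque": the same for the moment, N m; "finger_gap": finger opening in mm.
Only numpy, scipy, OpenCV 4.12 (cv2) and the standard library are available. Lean on these libraries where they do the work, as an engineer would, in place of code of your own. Each camera call takes 0.05 s, during which the arm holds its last target. There are 200 camera calls.

## Working session

There is one attempt and no reset: what is moved stays moved. The work goes in short steps, Python scripts to look and compute and a tool call to move; the robot and the scene stay as the last step left them, time stands still between calls to the robot, and variables do not carry over. Pictures are saved under pics/ and viewed, about 8 in all and at most 12, crops included, and the job is handed in when it is done.

Besides the shell and the picture viewer there is one more tool, called after "Request:" as name(argument=value, ...), one argument or row to a line, values as JSON. servo_tool: Moves the arm, as the interface text tells. Its arguments: {"type":"object","properties":{"motion":{"type":"array"},"force":{"type":"number"}},"required":["motion"]}

```bash
mkdir -p pics; ls
python3 - <<'E'
from bench import *
import cv2,numpy as np
s=sense();print(s)
a=snapshot("scene");b=snapshot("side")
cv2.imwrite("pics/scene.png",a);cv2.imwrite("pics/side.png",b)
for n in("scene","side","wrist"):print(n,camera_params(n))
E
```

```text
pics
{'time': 0.0, 'joint_pos': array([-4.89226583e+00,  7.51492085e+00,  8.53299757e+01,  1.47545109e-03,
        8.72598727e+01, -4.89332334e+00]), 'qd': array([-0.006092  ,  0.04830538,  0.03451284,  0.00256015, -0.05519689,
        0.11850398]), 'joint_efforts': array([-1.90700346e-03, -5.69404185e+01, -5.00557995e+01, -2.19391650e-04,
        1.44415747e-02,  7.24149572e-05]), 'tool_pos': array([5.99457371e+02, 8.65179337e-02, 2.30239692e+02]), 'tcp_rot': array([-1.79895738e+02, -1.04051552e-02,  9.00009762e+01]), 'ft_force': array([ 0.03687284,  0.35394768, -0.33622801]), 'wrist_torque': array([-0.01326586, -0.03418981,  0.00773388]), 'finger_gap': 85.44584096743918}
scene {'fx': 380.48093490624956, 'fy': 380.48093490624956, 'cx': 254.12186164230152, 'cy': 189.49350932998297, 'R': array([[-0.5651375 ,  0.82496743,  0.00695373],
       [ 0.62727154,  0.43515174, -0.64588961],
       [-0.53586382, -0.36065456, -0.76339915]]), 't': array([ 233.45033857, -435.2684079 , 1349.00100949])}
side {'fx': 459.36542770702357, 'fy': 459.36542770702357, 'cx': 255.608301451589, 'cy': 189.12560392944494, 'R': array([[-0.84297174, -0.53788867, -0.00862663],
       [-0.38946812,  0.62127411, -0.67995079],
       [ 0.37109732, -0.5698195 , -0.733207  ]]), 't': array([603.70165361, 177.33599346, 804.70335369])}
wrist {'fx': 297.3186396354542, 'fy': 297.3186396354542, 'cx': 252.56304353909388, 'cy': 191.43762618014387, 'tool_from_camera': array([[-8.85764584e-04, -9.60802908e-01, -2.77230928e-01,
         7.06179174e+01],
       [ 9.99999569e-01, -9.28160234e-04,  2.16961712e-05,
         3.95155443e-01],
       [-2.78160468e-04, -2.77230790e-01,  9.60803316e-01,
        -1.42622360e+02],
       [ 0.00000000e+00,  0.00000000e+00,  0.00000000e+00,
         1.00000000e+00]])}
```

Run:
```python
import cv2,numpy as np
a=cv2.imread("pics/scene.png");b=cv2.imread("pics/side.png")
cv2.imwrite("pics/both.png",np.vstack([np.hstack([a,b])])[:, :])
cv2.imwrite("pics/s2.png",cv2.resize(a,(800,600),interpolation=cv2.INTER_CUBIC))
cv2.imwrite("pics/d2.png",cv2.resize(b,(800,600),interpolation=cv2.INTER_CUBIC))
```

```text
(no output)
```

View pics/s2.png

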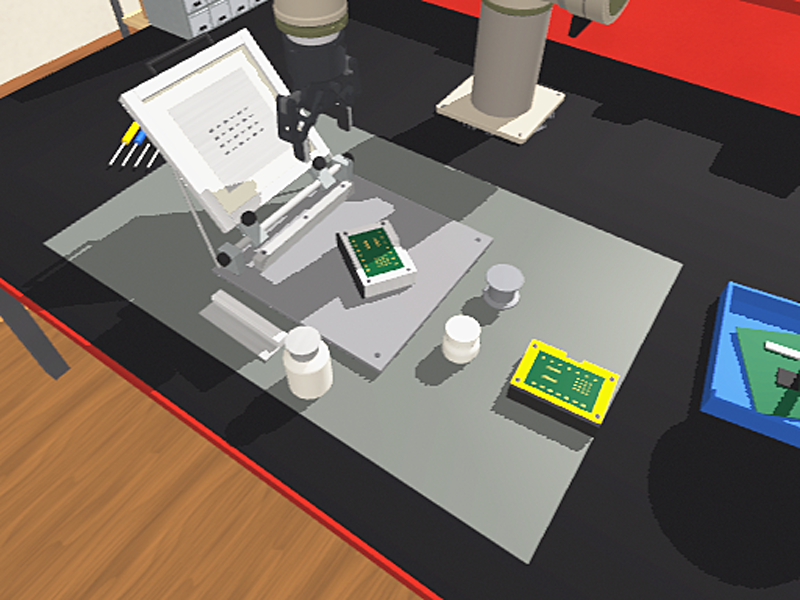

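View pics/d2.png

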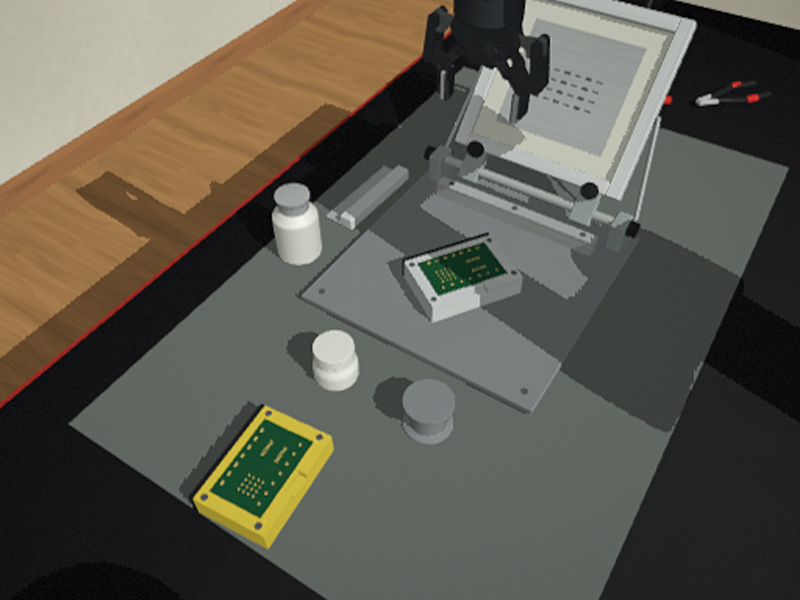

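Candidates: the aluminium nest on the plate, scene (376,260)/800-px scale, and the yellow look-alike at (565,380). I choose the aluminium one on the base plate. Next is a rectified close crop to check it and find the dark strip.

```bash
cat > h.py <<'E'
import numpy as np,cv2
from bench import *
def proj(n,P):
    c=camera_params(n);q=np.atleast_2d(P)@c["R"].T+c["t"]
    return np.c_[c["fx"]*q[:,0]/q[:,2]+c["cx"],c["fy"]*q[:,1]/q[:,2]+c["cy"]]
def ray(n,uv,z):
    c=camera_params(n);uv=np.atleast_2d(uv).astype(float)
    d=np.c_[(uv[:,0]-c["cx"])/c["fx"],(uv[:,1]-c["cy"])/c["fy"],np.ones(len(uv))]@c["R"]
    o=-c["R"].T@c["t"];return o+d*((z-o[2])/d[:,2])[:,None]
def green(n,img,z=46.):
    h=cv2.cvtColor(img,cv2.COLOR_BGR2HSV);m=cv2.inRange(h,(40,80,20),(90,255,255))
    out=[]
    for k in cv2.findContours(m,0,1)[0]:
        if cv2.contourArea(k)<150:continue
        P=ray(n,cv2.convexHull(k)[:,0],z)[:,:2].astype(np.float32)
        out.append((cv2.contourArea(k),cv2.minAreaRect(P)))
    return out
def top(n,img,x0,x1,y0,y1,z,s):  # world x up, y left
    W=np.array([[x1,y1,z],[x1,y0,z],[x0,y0,z],[x0,y1,z]],float)
    w,h=int((y1-y0)*s),int((x1-x0)*s)
    H=cv2.getPerspectiveTransform(proj(n,W).astype(np.float32),np.float32([[0,0],[w,0],[w,h],[0,h]]))
    return cv2.warpPerspective(img,H,(w,h),flags=cv2.INTER_CUBIC)
E
python3 - <<'E'
from h import *
a=cv2.imread("pics/scene.png");b=cv2.imread("pics/side.png")
for n,i in(("scene",a),("side",b)):
    for g in green(n,i):print(n,g)
# plate corners (z=16), scene 800-px readings /1.5625
print(ray("scene",np.array([[492,238],[378,372],[212,272]])/1.5625,16))
print(ray("side",np.array([[532,410],[300,296]])/1.5625,16))
print("fence ends top z40 scene",ray("scene",np.array([[262,268],[352,190]])/1.5625,40), ray("side",np.array([[440,190],[595,240]])/1.5625,40))
E
```

```text
scene (1035.5, ((629.5661010742188, 427.21270751953125), (62.69867706298828, 95.0870361328125), 4.873147010803223))
scene (1439.0, ((444.63720703125, 669.6390380859375), (147.07431030273438, 90.04795837402344), 24.85072135925293))
scene (604.5, ((575.8838500976562, 66.53196716308594), (98.03623962402344, 62.84321594238281), 56.084922790527344))
side (1950.5, ((609.7872314453125, 432.9803466796875), (62.512367248535156, 96.63655090332031), 4.871115684509277))
side (940.0, ((575.7794799804688, 66.62883758544922), (98.86949157714844, 63.68306350708008), 56.07325744628906))
[[ 409.10373122  199.53251158   16.        ]
 [ 749.70481668  196.87469073   16.        ]
 [ 746.83524071 -144.59325074   16.        ]]
[[406.50549997 199.97519385  16.        ]
 [745.15383976 200.25100647  16.        ]]
fence ends top z40 scene [[707.04923698 -64.07989954  40.        ]
 [468.42928525 -62.5833315   40.        ]] [[685.25982233 -64.39031075  40.        ]
 [449.02700263 -83.34561032  40.        ]]
```

Run:
```python
from h import *
a=cv2.imread("pics/scene.png");b=cv2.imread("pics/side.png")
k=(430,730,-110,150)
i=np.hstack([top("scene",a,*k,46,1.5),top("side",b,*k,40,1.5)])
cv2.imwrite("pics/top.png",i);print(i.shape)
```

```text
(450, 780, 3)
```

View pics/top.png

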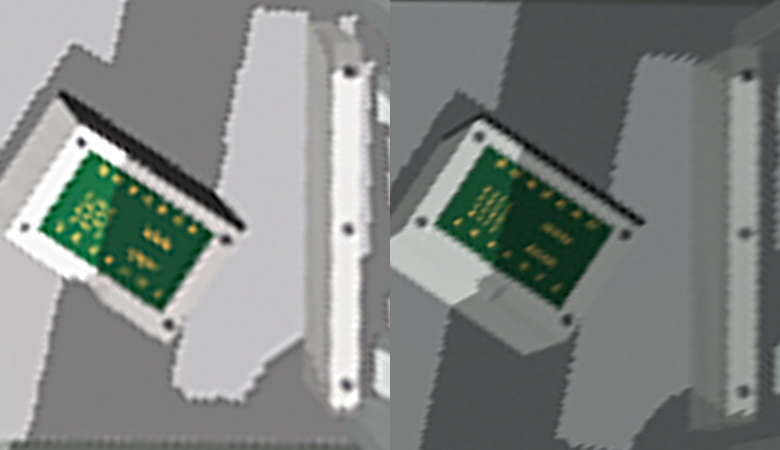

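The dark strip is the upper-right side in both rectified panes, (150,165) and (560,170). The slot is on the opposite side at (490,290), so the nest is confirmed with yaw about -34°. Next I fit the fence line.

Run:
```python
from h import *
k=(480,680,-110,-50);s=4
for n in("scene","side"):
    i=top(n,cv2.imread(f"pics/{n}.png"),*k,40,s).astype(float).mean(2)
    i=cv2.GaussianBlur(i,(0,0),3)
    g=np.diff(i,axis=1)  # cols: y from -50 downward
    r=np.arange(20,i.shape[0]-20,8);c=g[r,10:].argmax(1)+10
    x=680-r/s;y=-50-c/s
    p=np.polyfit(x,y,1);e=y-np.polyval(p,x);m=abs(e)<2;p=np.polyfit(x[m],y[m],1)
    print(n,m.sum(),len(m),"y@580",np.polyval(p,580),"deg",np.degrees(np.arctan(p[0])),np.std(e[m]))
```

```text
scene 24 95 y@580 -75.94492469476876 deg -0.7748065716156145 0.7118001524889466
side 3 95 y@580 -89.61607142857137 deg -2.5561500785782663 0.10072251806309271
```

Request:
servo_tool(
  motion=[
    [85,20,-30,20,0,0,-0.14],
    [85,0,-10,20,0,0,-0.14],
    [85,0,-10,20,0,0,-0.14],
    [85,0,-10,20,0,0,-0.14],
    [85,0,0,20,0,0,-0.14],
    [85,0,0,20,0,0,-0.14],
    [85,0,0,0,0,0,-0.14],
  ],
)

```text
time: 0.8
tool_pos: [535.9, 12.5, 102.7]
tcp_rot: [-179.8, -0.3, 148.2]
ft_force: [-0.1, 0.6, -0.2]
finger_gap: 85.2
```

Request:
servo_tool(
  motion=[
    [85,26,24,0,0,0,0.035],
    [85,26,24,0,0,0,0],
    [85,26,24,0,0,0,0],
    [85,0,0,30,0,0,0],
    [85,0,0,25,0,0,0],
    [85,0,0,15,0,0,0],
    [85,0,0,0,0,0,0],
  ],
)

```text
time: 1.5
tool_pos: [504.8, 118.9, 27.5]
tcp_rot: [-179.7, -0.6, 146.7]
ft_force: [-0.6, 0.9, -0.9]
finger_gap: 84.8
```

Run:
```python
from h import *
s=sense();print(s["tool_pos"],s["tcp_rot"],s["ft_force"])
b=snapshot("side");a=snapshot("scene");w=snapshot("wrist")
for n,i in(("scene",a),("side",b)):
    for g in green(n,i):
        if 500<g[1][0][0]<620 and g[1][0][1]<150: print(n,g)
i=np.hstack([top("side",b,430,680,-10,180,30,1.6)[:384,:],w[:384]])
cv2.imwrite("pics/c1.png",i[:,:800]);print(i.shape)
```

```text
[504.80087053 118.91999069  27.54887373] [-179.65543405   -0.5684889   146.69281929] [-0.58802631  0.9097826  -0.87156827]
scene (606.5, ((575.958984375, 66.65178680419922), (98.44378662109375, 62.84059143066406), 56.207603454589844))
side (254.5, ((589.8950805664062, 75.21479797363281), (69.36112976074219, 49.802879333496094), 56.172977447509766))
(384, 816, 3)
```

View pics/c1.png

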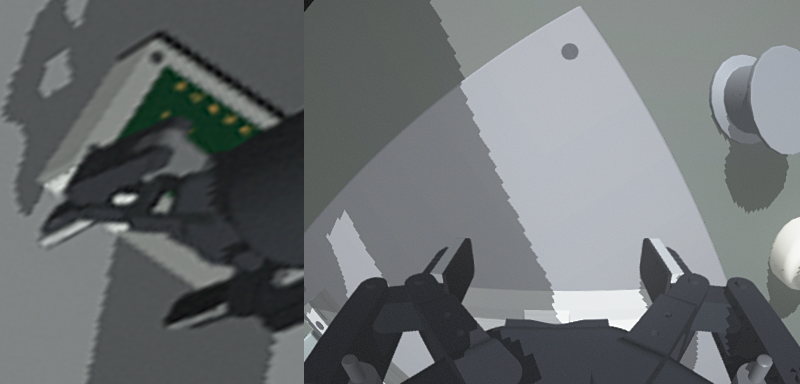

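The crop shows both open fingers behind the slot face. In the wrist view the face's top edge is at row ~290. All clear, so I lower and approach.

Request:
servo_tool(
  motion=[
    [85,0,-5,8,0,0,0.01],
    [85,0,0,7,0,0,0],
    [85,-8,0,0,0,0,0],
    [85,-8,0,0,0,0,0],
    [85,-4,0,0,0,0,0],
    [85,-3,0,0,0,0,0],
    [85,-3,0,0,0,0,0],
    [85,0,0,0,0,0,0],
  ],
)

```text
time: 2.45
tool_pos: [530.1, 99.0, 18.4]
tcp_rot: [179.9, -0.3, 145.9]
ft_force: [-0.1, -0.3, 0.1]
finger_gap: 84.9
```

Request:
servo_tool(
  motion=[
    [85,0,-1,4,0,0,0],
    [85,0,0,3,0,0,0],
    [85,-2,0,0,0,0,0],
    [85,-2,0,0,0,0,0],
    [85,0,0,0,0,0,0],
  ],
)

```text
time: 2.95
tool_pos: [529.6, 98.5, 10.4]
tcp_rot: [180.0, -0.7, 146.0]
ft_force: [0.1, 0.1, 1.1]
finger_gap: 84.8
```

```bash
cat >> h.py <<'E'
def nest():
    for n in("scene","side"):
        for g in green(n,snapshot(n)):
            if 480<g[1][0][0]<680 and -60<g[1][0][1]<150: print(n,np.round(g[0]),np.round(np.r_[g[1][0],g[1][1],g[1][2]],1))
def rel(cx,cy):
    s=sense();y=np.radians(s["tcp_rot"][2]);d=np.array([cx,cy])-s["tool_pos"][:2]
    print("t",s["time"],"pos",np.round(s["tool_pos"],1),"rot",np.round(s["tcp_rot"],1),"F",np.round(s["ft_force"],1),"nest in tool x,y",np.round([d@[np.cos(y),np.sin(y)],d@[np.sin(y),-np.cos(y)]],1))
E
python3 - <<'E'
from h import *
nest();rel(576,66.6)
E
```

```text
scene 604.0 [577.8  65.3  98.   62.8  56.1]
t 3.05 pos [529.8  98.3  10.4] rot [180.   -0.7 146. ] F [-1.4  2.2  1.2] nest in tool x,y [-56.1  -0.4]
```

Request:
servo_tool(
  motion=[
    [85,-4,3.5,0,0,0,0.06],
    [85,-4,3.5,0,0,0,0.06],
    [85,-4,3.5,0,0,0,0.06],
    [85,-4,3.5,0,0,0,0.06],
    [85,0,0,0,0,0,0],
  ],
)

```text
time: 3.55
tool_pos: [547.8, 103.1, 10.1]
tcp_rot: [-179.7, -1.2, 131.8]
ft_force: [-0.1, -0.5, -0.2]
finger_gap: 84.5
```

Run:
```python
from h import *
nest();rel(576,66.6)
```

```text
scene 610.0 [586.6  58.8  99.4  62.4  41.6]
t 3.65 pos [547.7 102.9  10. ] rot [-179.7   -1.2  132. ] F [-0.2  3.1  1.2] nest in tool x,y [-45.9  -3.2]
```

Request:
servo_tool(
  motion=[
    [85,-4,3.5,0,0,-0.005,0.06],
    [85,-4,3.5,0,0,-0.005,0.06],
    [85,-4,3.5,0,0,-0.005,0.06],
    [85,-4,3.5,0,0,-0.005,0.06],
    [85,-4,3.5,0,0,0,0.06],
    [85,-4,3.5,0,0,0,0.06],
    [85,0,0,0,0,0,0],
  ],
)

```text
time: 4.35
tool_pos: [576.4, 99.3, 9.8]
tcp_rot: [-179.6, -0.3, 111.1]
ft_force: [0.4, 0.5, 0.0]
finger_gap: 84.8
```

Run:
```python
from h import *
nest();rel(605,40)
```

```text
scene 572.0 [597.   44.8  99.9  62.6  20.9]
t 4.45 pos [576.3  99.3   9.7] rot [-179.6   -0.3  111.3] F [1.  1.8 0.4] nest in tool x,y [-65.6   5.3]
```

Request:
servo_tool(
  motion=[
    [85,-4,3.5,0,0,0,0.06],
    [85,-4,3.5,0,0,0,0.06],
    [85,-4,3.5,0,0,0,0.06],
    [85,-4,3.5,0,0,0,0.06],
    [85,-4,3.5,0,0,0,0.06],
    [85,-4,3.5,0,0,0,0.06],
    [85,-2,0,0,0,0,0.01],
    [85,0,0,0,0,0,0],
  ],
)

```text
time: 5.25
tool_pos: [601.5, 83.0, 9.7]
tcp_rot: [-179.6, -0.5, 90.2]
ft_force: [-0.5, 1.9, 0.7]
finger_gap: 84.9
```

Run:
```python
from h import *
nest();rel(602,21)
k=(460,700,-110,130)
i=top("scene",snapshot("scene"),*k,40,2.4);cv2.imwrite("pics/c2.png",i)
```

```text
scene 264.0 [602.1  18.6  96.4  50.7   1.7]
t 5.35 pos [601.4  83.    9.7] rot [-179.6   -0.5   90.2] F [0.5 2.6 0.1] nest in tool x,y [-62.    0.3]
```

View pics/c2.png

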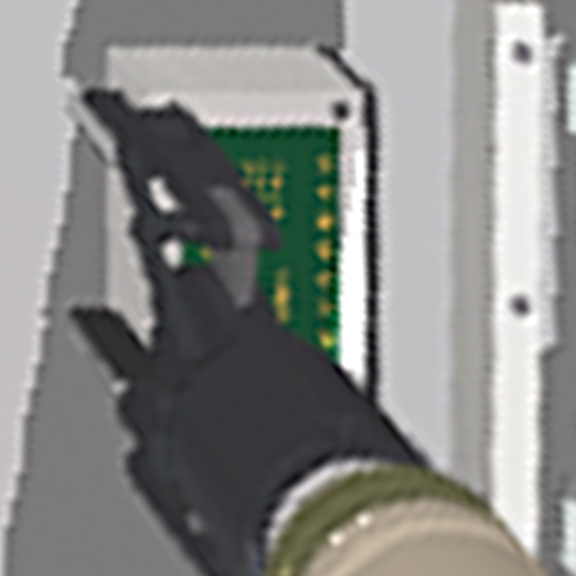

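The picture shows the strip (col 370) nearly parallel to the fence (col 495), with about 50 mm to go. I push straight.

Request:
servo_tool(
  motion=[
    [85,-4,0,0,0,0,0.005],
    [85,-4,0,0,0,0,0.005],
    [85,-4,0,0,0,0,0.005],
    [85,-4,0,0,0,0,0],
    [85,-4,0,0,0,0,0],
    [85,-4,0,0,0,0,0],
    [85,-4,0,0,0,0,0],
    [85,-4,0,0,0,0,0],
    [85,-4,0,0,0,0,0],
    [85,0,0,0,0,0,0],
  ],
)

```text
time: 6.4
tool_pos: [600.1, 54.0, 9.9]
tcp_rot: [-179.6, -1.0, 90.0]
ft_force: [0.4, 0.4, 0.3]
finger_gap: 85.0
```

Run:
```python
from h import *
rel(602,-14)
k=(530,690,-110,50)
i=top("scene",snapshot("scene"),*k,40,3.5);cv2.imwrite("pics/c3.png",i)
```

```text
t 6.4 pos [600.1  54.    9.9] rot [-179.6   -1.    90. ] F [0.4 0.4 0.3] nest in tool x,y [-68.    1.9]
```

View pics/c3.png

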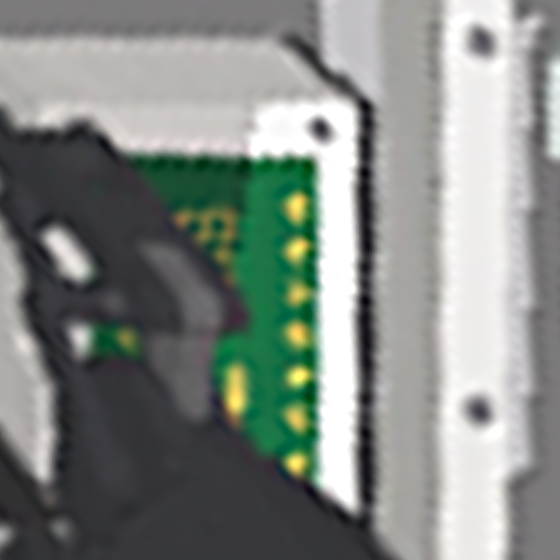

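The gap is ~20–24 mm and square to about 1°. I creep on.

Request:
servo_tool(
  motion=[
    [85,-4,0,0,0,0,0.006],
    [85,-4,0,0,0,-0.005,0.006],
    [85,-4,0,0,0,-0.005,0],
    [85,-3,0,0,0,0,0],
    [85,-3,0,0,0,0,0],
    [85,0,0,0,0,0,0],
  ],
)

```text
time: 7.05
tool_pos: [599.6, 39.9, 9.7]
tcp_rot: [-179.6, -0.7, 89.5]
ft_force: [-0.5, 0.9, -0.1]
finger_gap: 85.1
```

Request:
servo_tool(
  motion=[
    [85,-2,0,0,0,0,0],
    [85,-2,0,0,0,0,0],
    [85,-2,0,0,0,0,0],
  ],
)

```text
time: 7.35
tool_pos: [599.3, 36.2, 9.7]
tcp_rot: [-179.6, -0.9, 89.6]
ft_force: [-0.1, 7.8, 1.1]
finger_gap: 84.6
```

Request:
servo_tool(
  motion=[
    [85,-2,0,0,0,0,0],
    [85,-2,0,0,0,0,0],
    [85,-2,0,0,0,0,0],
  ],
)

```text
time: 7.65
tool_pos: [599.2, 33.0, 9.7]
tcp_rot: [-179.6, -1.2, 89.7]
ft_force: [1.3, 7.4, 0.9]
finger_gap: 85.3
```

Request:
servo_tool(
  motion=[
    [85,-2,0,0,0,0,0],
    [85,-2,0,0,0,0,0],
    [85,-2,0,0,0,0,0],
  ],
)

```text
time: 7.95
tool_pos: [599.1, 30.2, 9.8]
tcp_rot: [-179.6, -1.4, 89.7]
ft_force: [1.1, 13.4, 1.1]
finger_gap: 85.1
```

Request:
servo_tool(
  motion=[
    [85,-2,0,0,0,0,0],
    [85,-2,0,0,0,0,0],
    [85,-2,0,0,0,0,0],
  ],
)

```text
time: 8.25
tool_pos: [599.1, 30.5, 9.9]
tcp_rot: [-179.7, -1.9, 89.8]
ft_force: [0.8, 13.4, 1.3]
finger_gap: 85.1
```

Run:
```python
from h import *
print(sense()["wrist_torque"]);rel(600,-28)
```

```text
[ 1.73488404 -0.05564086 -0.3560894 ]
t 8.25 pos [599.1  30.5   9.9] rot [-179.7   -1.9   89.8] F [ 0.8 13.4  1.3] nest in tool x,y [-58.5   1.1]
```

Request:
servo_tool(
  motion=[
    [85,-2.5,0,0,0,-0.015,0.008],
    [85,-3,0,0,0,-0.015,0.008],
    [85,-3,0,0,0,0,0.004],
    [85,-3,0,0,0,0,0],
  ],
)

```text
time: 8.65
tool_pos: [599.7, 30.0, 9.5]
tcp_rot: [-179.8, -1.0, 89.0]
ft_force: [0.8, 16.0, 2.0]
finger_gap: 84.8
```

Run:
```python
from h import *
print(sense()["wrist_torque"]);rel(600,-28)
```

```text
[ 2.1750768  -0.1533787   0.73473403]
t 8.65 pos [599.7  30.    9.5] rot [-179.8   -1.    89. ] F [ 0.8 16.   2. ] nest in tool x,y [-57.9   1.3]
```

Both ends have now been pressed in turn and neither yields. I back straight off, rise and look.

Request:
servo_tool(
  motion=[
    [85,5,0,0,0,0,0],
    [85,15,0,0,0,0,0],
    [85,25,0,0,0,0,0],
    [85,20,0,-30,0,0,0],
    [85,20,0,-50,0,0,0],
    [85,20,-40,-50,0,0,0],
    [85,20,-40,-40,0,0,0],
    [85,0,-40,-30,0,0,0],
    [85,0,-40,0,0,0,0],
    [85,0,0,0,0,0,0],
  ],
)

```text
time: 9.65
tool_pos: [453.6, 152.1, 195.9]
tcp_rot: [-179.4, -0.7, 88.9]
ft_force: [1.0, 0.2, 0.0]
finger_gap: 84.9
```

Run:
```python
from h import *
nest();rel(600,-28)
k=(510,690,-105,45)
a=snapshot("scene");b=snapshot("side")
i=np.hstack([top("scene",a,*k,40,2.6),top("side",b,*k,40,2.6)]);cv2.imwrite("pics/c4.png",i);print(i.shape)
```

```text
scene 571.0 [599.  -28.5  62.1  98.5  89.6]
side 574.0 [598.5 -28.   63.5  98.8  89.5]
t 9.75 pos [458.  152.  197.5] rot [-179.7   -0.7   88.8] F [0.8 0.2 0.7] nest in tool x,y [-177.   145.7]
(468, 780, 3)
```

View pics/c4.png

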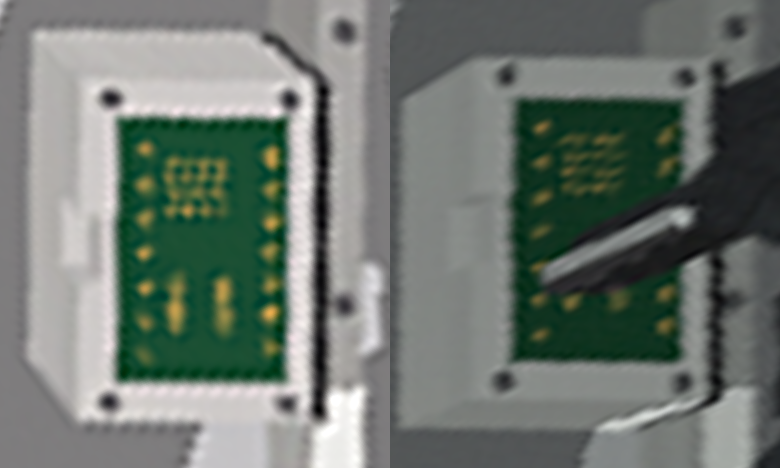

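The dark strip lies along the fence at cols ~320 and ~717, with no visible gap at either end. The nest is at (599, -28) mm, rotated about -0.45°. That matches the plate edge, and the expected home y is -28. The gripper is well clear.

```bash
python3 -c "
from bench import *
print(hand_in())"
```

```text
the job is handed in; nothing more can be done
None
```

The nest is home: its dark steel strip lies against the fence along its whole length, and I handed the job in at about 10 s of robot time.

**Push:** I pushed the slot face with the two open fingertips, with no gripping or lifting. I turned the nest about 56° clockwise in arcs rather than with separate corner nudges. I then pushed it straight to the fence, about 1° out of square on the approach. At the fence I pressed first one end, then the other. The force rose to 13–16 N and neither end yielded.

**Last checks:**
- **Position:** both cameras put the nest at about (599, -28) mm. The expected home y, from my fence estimate, is about -28.5.
- **Angle:** the nest's long side reads -0.4 to -0.5°, which matches the plate edge at about -0.45°. No gap shows at either end.
- **Clearance:** the last images show the gripper clear of the nest. I gave the arm no move near the jar, reel, dispenser or squeegee, but I did not re-measure their positions.

**Disagreements:**
- **Fence line fits:** the scene-camera fit gave -0.77°, noisily, and the side-camera fit failed. I relied on the plate edge and the contact forces for squareness.
- **Partly hidden board:** while the gripper hid part of the board, a few board readings were off, so I did not use them.

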